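Load the lens carrier into the UV curing hood

TASK

Push the lens carrier with the yellow ring along the table, through the orange hanging flap and all the way into the UV curing hood, then draw the fingers back out so that the flap swings shut behind it. Slide the carrier flat on the table with the fingertips: do not pinch, lift, tip or fling it, and do not ram the hood. Leave the carrier with the blue ring and everything else on the table where they are.

Things in the scene. Friction and masses are not known exactly. Their poses are not given: they have to be found in the camera images.
- hood: UV curing hood fixed to the table: black frame, amber see-through panels, in mm 220 deep (x) x 300 wide x 215 high, lamp on its roof (to 277). Origin on the table under the middle of its doorway, in the plane of the closed flap; x points level into the hood, z up. No raised floor: the table runs on inside; back panel at x 210
- flap (a joint): angle (rad) of the orange flap filling the doorway: in mm 268 wide, 4 thick (6 at its lower edge), 160 g, hung from a level hinge along the hood's y at z 200, lower edge at z 16. 0 = shut; grows to 1.4 as it swings into the hood; opens inward only. About 1 N lifts it; it falls shut by its own weight when nothing props it up: a carrier still with its rear face within 54 of the doorway plane holds it ajar
- hood_lintel (a point): middle of the underside of the lintel over the doorway, 202 mm above the table. The doorway is 274 mm wide (y -137 to +137 of the hood), its posts and lintel 13 thick (x -6.5 to +6.5)
- flap_edge (a point): middle of the flap's lower edge (16 mm above the table when shut)
- carrier_yellow: lens carrier to load: loose black block, in mm 50 long (its x, within about 10 degrees of the hood's x) x 56 wide x 24 high with a flat YELLOW ring, diameter 44, on top; 140 to 280 g. Origin: centre of its underside. It stands outside the flap, left or right of the doorway's middle but within its width, rear face to the robot, the way ahead free
- carrier_blue: the same kind of carrier with a BLUE ring, beside the yellow one (about 110 mm centre to centre; which is left and which is right varies). It stays where it is.
- glue: white glue bottle, 36 diameter, 110 mm high, origin under it. It stays where it is.
- dish: shallow clear dish, 90 diameter, 15 mm high, origin under it. It stays where it is.
- hexkey: black hex key lying flat, 170 long, 8 mm thick, origin near the middle of its long arm. It stays where it is.
- torch: small metal torch lying down, 130 long, 36 mm high, origin under its middle. It stays where it is.
- rail: black rail with a rider, 180 long, 34 mm high, origin under its middle. It stays where it is.
- clamp: steel clamping fork with a yellow dot, 80 long, 10 mm high, origin under its middle. It stays where it is.
Mind the look-alikes: they are no part of the job. What is shaped like the carrier_yellow but green or purple is not meant.

How it is judged:
By the outcome, as a careful person would: the job done as asked, in the order asked, and still so for the second after the job is handed in, with the robot touching nothing.
It also fails if it takes over 40 s, if anything falls off the work surface, if the arm or the gripper's body presses on something with over 40 N, if the wrist force passes 120 N, or if a joint passes its speed limit or range.

ROBOT

A 6-joint arm with a two-finger parallel gripper is mounted at the origin on the work surface. World frame = base frame: x ahead of the robot, y to its left, z up, the work surface at z = 0. Lengths are in m, angles in rad, forces in N, time in s.
With the tool pointing down it reaches from about 0.35 to 0.975 m from the base axis. Payload 17.4 kg.
Tool frame: the origin (TCP) lies on the centre line of the jaws, within the pads' length; the fingertips stand 8 mm ahead of it and the grasp point (between the pads) lies 11 mm behind it; z points along the fingers, y is the line along which they close (so a half turn about z gives the same grasp; the last joint's range is limited). The gripper opens to 85 mm and grips with 20 to 120 N. Pads are 22 mm wide; open, the fingers measure 114 mm over their backs; the gripper's body (76 mm by 85 mm) begins 54 mm behind the grasp point. The pads swing forward as they close: fully open they stand 13 mm farther back than shut.
Start: joints at [-1.144, 0.116, 1.442, -0, 1.584, -0.038], TCP at [0.303, -0.603, 0.239] pointing down, gripper open.
Joint ranges: [-2.83, 2.83], [-0.83, 2.19], [0.07, 2.5], [-1.14, 4.28], [0.01, 3], [-2.97, 2.97]. Speed limits (rad/s): [1.89, 1.89, 2.22, 3.14, 3.14, 3.14].

INTERFACE

Orientations are given as a unit quaternion [x, y, z, w].
In Python, from bench import r, capture gives the robot as it stands. The module is installed in compiled form; this text tells all that it offers.
- The arm moves only by the tool step_arm, never from a script. Its argument "rows" is a list of rows, each a list of 3 entries, a list of its own where there are three numbers: the finger opening in mm, from 0 to 85.4, then the shift along the tool's x, y, z in mm, then the turn, a rotation vector about the tool's x, y, z in degrees. In form: [[gripper, [dx, dy, dz], [ax, ay, az]], ...]. A call has 1 to 10 rows; each row shifts and turns the commanded pose from where the row before left it, along the tool's axes as they then stand; what a row does not reach is not made up. A row lasts 1/8 s, in which the tool goes at most 62.5 mm and 10.7 degrees, less where a joint would pass 70% of its speed; a pose out of reach is approached as far as the arm can. A call with a gripper value outside its range is refused whole. The fingers move at their own pace and stop on an object; "grip_force" is the grip in N (left out, the last holds). Time passes only in rows, so rows that do not move let the fingers close. It gives the time, the measured TCP pose, the force, the opening and the grip force at its end, in the units of the state.
- r.sense(): the state, without advancing time (a new reading comes with each control period).
- capture(name): name is "scene" or "top"; returns a dict with "color" (384x512x3 uint8, red, green, blue), "fx", "fy", "cx", "cy" (pixels), "extrinsics" (4x4, takes a point from world to camera coordinates). Camera axes: x right, y down, z forward; pixel columns grow to the right and rows downward; lengths in m; the calibration is good to about 2 mm. A picture is of the moment at which its call begins. There is no depth.
- r.finish_job(): hands the job in; it is judged then, once.
The state is a dict: "time_s": time; "qpos": joint angles; "qvel": joint speeds; "effort": joint torques, N m; "tool_pos": TCP position; "tool_rot": TCP orientation; "ft_force": force on the tool from outside, world axes, zero at the start; "moment": the same for the moment, N m; "gripper_width": finger opening in m; "finger_force": force on a finger pad.
Only numpy, scipy, OpenCV 4.12 (cv2) and the standard library are available. Lean on these libraries where they do the work, as an engineer would, in place of code of your own. Each camera call takes 0.05 s, during which the arm holds its last target. There are 200 camera calls.

## Working session

There is one attempt and no reset: what is moved stays moved. The work goes in short steps, Python scripts to look and compute and a tool call to move; the robot and the scene stay as the last step left them, time stands still between calls to the robot, and variables do not carry over. Pictures are saved under pics/ and viewed, at most 10 in all, crops included, and the job is handed in when it is done.

Besides the shell and the picture viewer there is one more tool, called after "Call:" as name(argument=value, ...), one argument or row to a line, values as JSON. step_arm: Moves the arm, as the interface text tells. Its arguments: {"type":"object","properties":{"rows":{"type":"array","items":{"type":"array"}},"grip_force":{"type":"number"}},"required":["rows"]}

```bash
mkdir -p pics; python3 - <<'E'
from bench import r,capture
import cv2,pickle
d={}
for n in("scene","top"):
    c=capture(n);d[n]=c;cv2.imwrite(f"pics/{n}0.png",cv2.resize(c["color"][:,:,::-1],None,fx=1.5,fy=1.5,interpolation=cv2.INTER_CUBIC))
    print(n,c["fx"],c["fy"],c["cx"],c["cy"],c["extrinsics"].round(4).tolist())
pickle.dump(d,open("c0.pkl","wb"))
s=r.sense();print(s["time_s"],s["tool_pos"],s["tool_rot"],s["ft_force"],s["gripper_width"])
E
```

```text
scene 474.20036645135184 474.20036645135184 254.6842897390524 190.6609617427535 [[-0.6752, 0.7375, 0.0115, 0.3201], [0.609, 0.5661, -0.5556, -0.2287], [-0.4163, -0.3681, -0.8314, 1.7657], [0.0, 0.0, 0.0, 1.0]]
top 349.018534132779 349.018534132779 250.06086518526683 191.18826277047444 [[-0.0185, -0.9996, 0.0191, -0.0024], [-0.9962, 0.0168, -0.0849, 0.5306], [0.0846, -0.0206, -0.9962, 1.0505], [0.0, 0.0, 0.0, 1.0]]
0.1 [ 0.30248382 -0.6032564   0.23862268] [ 9.73118650e-01  2.30303781e-01 -1.02868118e-04 -5.00273339e-04] [ 0.32180663 -1.17803694  0.35564308] 0.0852624206674899
```

View pics/scene0.png

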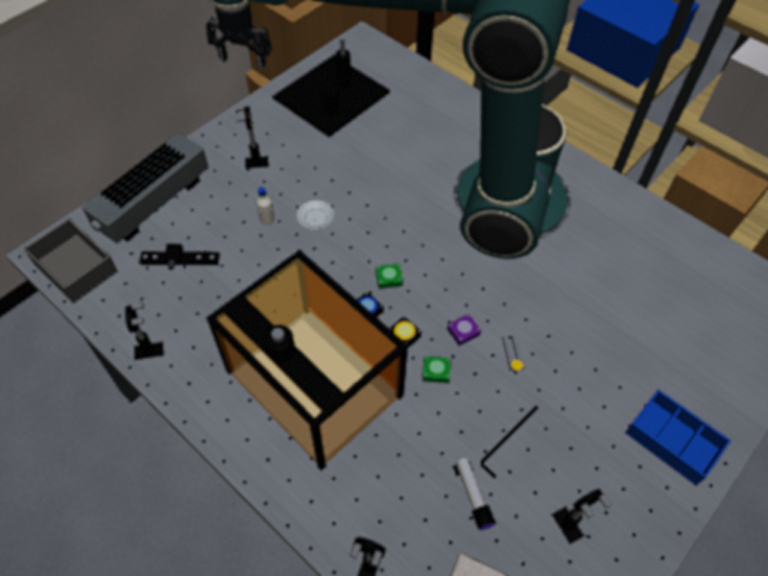

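View pics/top0.png

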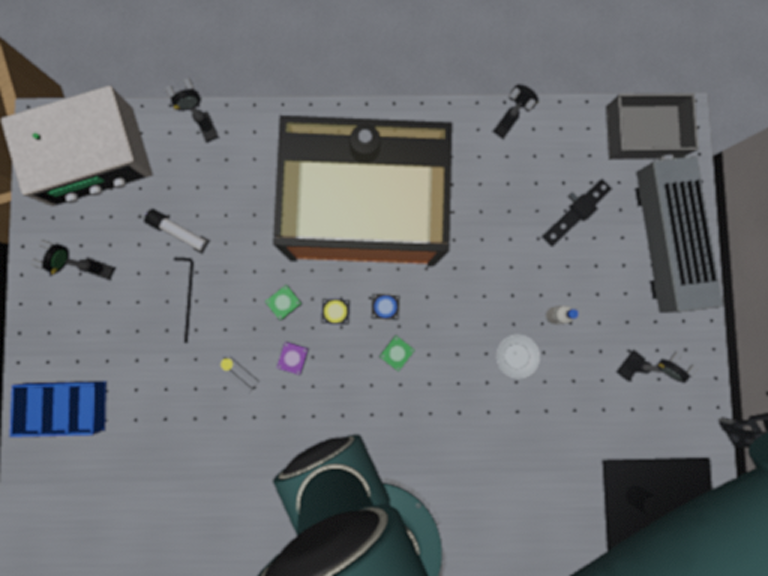

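The scene view shows the yellow carrier at about (404,331) in front of the hood, with blue at (368,304) to its right as seen by the robot. In the top view (1.5x) yellow is at (335,311), blue at (385,306), and the hood's front roof edge runs from (277,247) to (449,252), with the flap orange below it.

```bash
cat > h.py <<'E'
import numpy as np,cv2
def cast(c,uv,z):
    T=c["extrinsics"];R=T[:3,:3];o=-R.T@T[:3,3]
    uv=np.atleast_2d(uv).astype(float)
    d=np.c_[(uv[:,0]-c["cx"])/c["fx"],(uv[:,1]-c["cy"])/c["fy"],np.ones(len(uv))]@R
    return o+d*((z-o[2])/d[:,2])[:,None]
def proj(c,p):
    q=np.atleast_2d(p)@c["extrinsics"][:3,:3].T+c["extrinsics"][:3,3]
    return np.c_[q[:,0]/q[:,2]*c["fx"]+c["cx"],q[:,1]/q[:,2]*c["fy"]+c["cy"]]
def blob(c,lo,hi,roi):
    h=cv2.cvtColor(c["color"],cv2.COLOR_RGB2HSV);m=cv2.inRange(h,lo,hi)
    k=np.zeros_like(m);x0,y0,x1,y1=roi;k[y0:y1,x0:x1]=255
    return m&k
def biggest(m):
    cs=cv2.findContours(m,cv2.RETR_EXTERNAL,cv2.CHAIN_APPROX_NONE)[0]
    return max(cs,key=cv2.contourArea)[:,0]
E
python3 - <<'E'
import pickle;from h import *
d=pickle.load(open("c0.pkl","rb"));t=d["top"];s=d["scene"]
for n,c,roi in(("top",t,(205,190,245,225)),("scene",s,(255,205,285,235))):
    k=biggest(blob(c,(20,120,100),(35,255,255),roi));e=cv2.minEnclosingCircle(k.astype(np.float32))
    print(n,"yellow",e,cast(c,e[0],.024).round(4), "diam", np.ptp(cast(c,k,.024),axis=0)[:2])
k=biggest(blob(t,(100,120,60),(130,255,255),(240,190,275,220)));print("blue",cast(t,k.mean(0),.024).round(4))
# carrier outline in top: dark + yellow
h=cv2.cvtColor(t["color"],cv2.COLOR_RGB2HSV)
m=blob(t,(0,0,0),(180,255,70),(208,192,240,222))|blob(t,(20,120,60),(35,255,255),(208,192,240,222))
k=biggest(m);w=cast(t,k,.024)[:,:2].astype(np.float32)*1000;print("carrier rect",cv2.minAreaRect(w))
# hood outline top from dark mask at roof
for p in [(277,247),(449,252),(282,117),(452,122)]:
    print("roof corner",p,cast(t,np.array(p)/1.5,.215).round(4))
for p in [(405,347),(299,254),(211,318),(319,415)]:
    print("roof corner scene",p,cast(s,np.array(p)/1.5,.215).round(4))
c=np.hstack([cv2.resize(t["color"][70:230,170:310],None,fx=4,fy=3.75)[:, :400*0+560]]);cv2.imwrite("pics/crop1.png",c[:,:,::-1])
E
```

```text
top yellow ((223.1923065185547, 207.1923065185547), 7.519110202789307) [[0.4827 0.0712 0.024 ]] diam [0.04000576 0.04288301]
scene yellow ((269.5, 219.5), 6.96429443359375) [[0.4825 0.0716 0.024 ]] diam [0.04395021 0.04328048]
blue [[ 0.4907 -0.0309  0.024 ]]
carrier rect ((484.53955078125, 70.23223876953125), (49.16371536254883, 48.45045852661133), 82.85848999023438)
roof corner (277, 247) [[0.5842 0.1563 0.215 ]]
roof corner (449, 252) [[ 0.5712 -0.1342  0.215 ]]
roof corner (282, 117) [[0.8103 0.1471 0.215 ]]
roof corner (452, 122) [[ 0.7983 -0.1463  0.215 ]]
roof corner scene (405, 347) [[0.5976 0.1656 0.215 ]]
roof corner scene (299, 254) [[ 0.5835 -0.1231  0.215 ]]
roof corner scene (211, 318) [[ 0.7945 -0.1359  0.215 ]]
roof corner scene (319, 415) [[0.7945 0.1455 0.215 ]]
```

View pics/crop1.png

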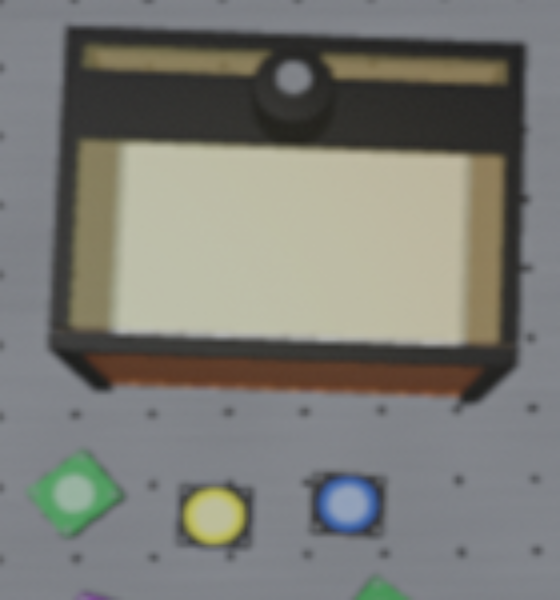

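Call:
step_arm(
  rows=[
    [26,[0,0,0],[0,0,9.7]],
    [26,[0,0,0],[0,0,9.7]],
    [26,[0,0,0],[0,0,9.7]],
    [26,[4.8,-48.7,0],[0,0,0]],
    [26,[4.8,-48.7,0],[0,0,0]],
    [26,[4.8,-48.7,0],[0,0,0]],
    [26,[4.8,-48.7,0],[0,0,0]],
    [26,[4.8,-48.7,0],[0,0,0]],
    [26,[4.8,-48.7,0],[0,0,0]],
    [26,[4.8,-48.7,0],[0,0,0]],
  ],
)

```text
time_s: 1.35
tool_pos: [0.3507, -0.2627, 0.2391]
tool_rot: [1.0, -0.022, -0.0, -0.0]
ft_force: [1.2, -0.7, -0.0]
gripper_width: 0.0262
finger_force: 0.0
```

Call:
step_arm(
  rows=[
    [26,[4.8,-48.7,0],[0,0,0]],
    [26,[4.8,-48.7,0],[0,0,0]],
    [26,[4.8,-48.7,0],[0,0,0]],
    [26,[4.8,-48.7,0],[0,0,0]],
    [26,[4.8,-48.7,0],[0,0,0]],
    [26,[4.8,-48.7,0],[0,0,0]],
    [26,[4.8,-48.7,0],[0,0,0]],
    [26,[0,0,0],[0,0,0]],
  ],
)

```text
time_s: 2.35
tool_pos: [0.3989, 0.0774, 0.2389]
tool_rot: [1.0, -0.019, -0.0, -0.0]
ft_force: [-0.6, -0.9, 0.0]
gripper_width: 0.0259
finger_force: 0.0
```

```bash
python3 - <<'E'
from bench import r
from h import *;import pickle
from scipy.spatial.transform import Rotation as R
s=r.sense();print(s["time_s"],s["tool_pos"].round(4),"\n",R.from_quat(s["tool_rot"]).as_matrix().round(3),s["qpos"].round(3),s["gripper_width"],s["ft_force"].round(1))
t=pickle.load(open("c0.pkl","rb"))["top"]
# flap lower edge in top view: lowest orange row per column
m=blob(t,(3,110,40),(18,255,200),(190,155,300,180))
cols=np.arange(200,288,8);pts=[(c,np.nonzero(m[:,c])[0].max()+.5) for c in cols if m[:,c].any()]
print(cast(t,pts,.016).round(4).tolist())
E
```

```text
2.35 [0.3989 0.0774 0.2389] 
 [[ 0.999 -0.039 -0.001]
 [-0.039 -0.999  0.   ]
 [-0.001 -0.    -1.   ]] [ 0.129 -0.498  1.972  0.     1.669  1.738] 0.025914128644875634 [-0.6 -0.9  0. ]
[[0.5949, 0.1421, 0.016], [0.5945, 0.1174, 0.016], [0.591, 0.0926, 0.016], [0.5906, 0.0679, 0.016], [0.5902, 0.0431, 0.016], [0.5867, 0.0183, 0.016], [0.5863, -0.0066, 0.016], [0.5859, -0.0314, 0.016], [0.5855, -0.0563, 0.016], [0.582, -0.0811, 0.016], [0.5816, -0.1061, 0.016]]
```

Call:
step_arm(
  rows=[
    [26,[0,2,45],[0,0,0.7]],
    [26,[0,0,45],[0,0,0]],
    [26,[0,0,45],[0,0,0]],
    [26,[0,0,44],[0,0,0]],
    [26,[0,0,0],[0,9,0]],
    [26,[0,0,0],[0,9,0]],
    [26,[0,0,0],[0,9,0]],
    [26,[0,0,0],[0,9,0]],
    [26,[0,0,0],[0,9,0]],
    [26,[0,0,0],[0,0,0]],
  ],
)

```text
time_s: 3.6
tool_pos: [0.441, 0.0892, 0.1001]
tool_rot: [0.932, -0.028, 0.362, 0.017]
ft_force: [-0.4, -0.6, -0.4]
gripper_width: 0.0256
finger_force: 0.0
```

```bash
cat > st.py <<'E'
from bench import r,capture
from h import *
from scipy.spatial.transform import Rotation as R
def st():
    s=r.sense();M=R.from_quat(s["tool_rot"]).as_matrix();z=M[:,2];y=M[:,1]
    tip=s["tool_pos"]+.008*z
    print(round(s["time_s"],2),"tcp",s["tool_pos"].round(4),"tilt",np.degrees(np.arctan2(z[0],-z[2])).round(1),"y",y.round(3),"lead",(tip+.011*M[:,0]).round(4),"low",(tip-.011*M[:,0])[2].round(4),"q",s["qpos"].round(2),s["ft_force"].round(1))
E
python3 -c "from st import *;st()"
```

```text
3.6 tcp [0.441  0.0892 0.1001] tilt 42.4 y [-0.063 -0.998  0.011] lead [0.4545 0.0883 0.1016] low 0.0868 q [ 0.3  -0.83  2.5  -0.35  0.8   2.08] [-0.4 -0.6 -0.4]
```

Call:
step_arm(
  rows=[
    [26,[-10,5,10],[0,0,0]],
    [26,[-10,5,6],[0,0,0]],
    [26,[-10,5,6],[0,0,0]],
    [26,[-10,0,5],[0,2.6,0]],
    [26,[0,0,0],[0,0,0]],
  ],
)

```text
time_s: 4.22
tool_pos: [0.462, 0.087, 0.0709]
tool_rot: [0.929, -0.03, 0.369, 0.023]
ft_force: [0.9, -0.7, 0.3]
gripper_width: 0.0262
finger_force: 0.0
```

```bash
python3 -c "from st import *;st()"
```

```text
4.22 tcp [0.462  0.087  0.0709] tilt 43.2 y [-0.072 -0.997  0.02 ] lead [0.4755 0.0861 0.0726] low 0.0575 q [ 0.28 -0.72  2.5  -0.41  0.68  2.15] [ 0.9 -0.7  0.3]
```

Call:
step_arm(
  rows=[
    [26,[0,0,0],[0,-9,0]],
    [26,[0,0,0],[0,-9,0]],
    [26,[-17,6,-8],[0,0,0]],
    [26,[-17,7,-8],[0,0,0]],
    [26,[0,0,0],[1.1,0,-1]],
    [26,[0,0,0],[0,0,0]],
  ],
)

```text
time_s: 4.97
tool_pos: [0.4238, 0.0768, 0.0726]
tool_rot: [0.975, -0.023, 0.22, 0.009]
ft_force: [1.4, -0.2, 0.2]
gripper_width: 0.0262
finger_force: 0.0
```

```bash
python3 -c "from st import *;st()"
```

```text
4.97 tcp [0.4238 0.0768 0.0726] tilt 25.4 y [-0.048 -0.999  0.009] lead [0.4372 0.0762 0.0701] low 0.0607 q [ 0.19 -0.68  2.39 -0.13  1.    1.86] [ 1.4 -0.2  0.2]
```

Call:
step_arm(
  rows=[
    [26,[-8,2.5,17],[0.5,0,0]],
    [26,[-8,0,17],[0,0,0]],
    [26,[-8,0,17],[0,0,0]],
    [26,[0,0,0],[0,0,0]],
  ],
)

```text
time_s: 5.48
tool_pos: [0.4233, 0.0742, 0.0147]
tool_rot: [0.975, -0.021, 0.219, 0.006]
ft_force: [-0.6, -0.1, -0.8]
gripper_width: 0.0259
finger_force: 0.0
```

```bash
python3 - <<'E'
from st import *
st()
a=capture("scene")["color"][150:290,190:350];b=capture("top")["color"][150:290,170:310]
cv2.imwrite("pics/p2.png",np.hstack([cv2.resize(a,(400,350)),cv2.resize(b,(400,350))])[:,:,::-1])
E
```

```text
5.47 tcp [0.4233 0.0742 0.0147] tilt 25.3 y [-0.044 -0.999  0.002] lead [0.4367 0.0736 0.0122] low 0.0028 q [ 0.18 -0.61  2.45 -0.13  0.87  1.85] [-0.6 -0.1 -0.8]
```

View pics/p2.png

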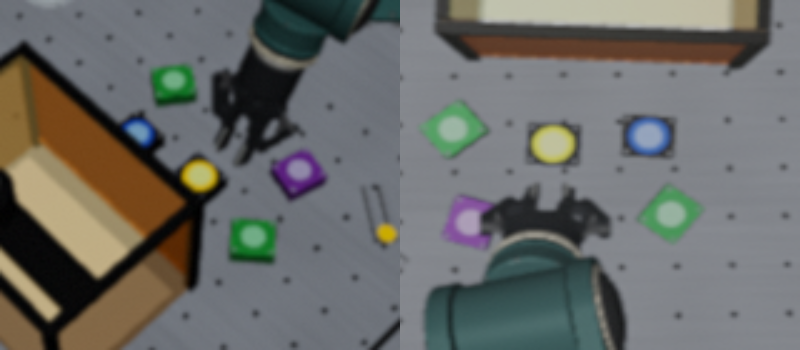

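Call:
step_arm(
  rows=[
    [26,[6.8,0,3.2],[0,0,0]],
    [26,[6.8,0,3.2],[0,0,0]],
    [26,[4.5,0,2.1],[0,0,0]],
    [26,[4.5,0,2.1],[0,0,0]],
    [26,[4.5,0,2.1],[0,0,0]],
    [26,[4.5,0,2.1],[0,0,0]],
    [26,[4.5,0,2.1],[0,0,0]],
    [26,[4.5,0,2.1],[0,0,0]],
    [26,[4.5,0,2.1],[0,0,0]],
    [26,[4.5,0,2.1],[0,0,0]],
  ],
)

```text
time_s: 6.82
tool_pos: [0.4791, 0.0719, 0.0163]
tool_rot: [0.975, -0.021, 0.221, 0.006]
ft_force: [-1.2, -0.1, 0.3]
gripper_width: 0.0259
finger_force: 0.5
```

```bash
python3 - <<'E'
from st import *
st()
for n,roi in(("top",(205,170,245,225)),("scene",(235,195,285,235))):
    c=capture(n);k=biggest(blob(c,(20,120,100),(35,255,255),roi));e=cv2.minEnclosingCircle(k.astype(np.float32))
    print(n,e,cast(c,e[0],.024).round(4))
E
```

```text
6.83 tcp [0.4791 0.0719 0.0163] tilt 25.5 y [-0.044 -0.999  0.001] lead [0.4924 0.0713 0.0138] low 0.0044 q [ 0.14 -0.43  2.34 -0.11  0.79  1.82] [-1.2 -0.1  0.3]
top ((223.46026611328125, 196.1953582763672), 7.634002685546875) [[0.5164 0.07   0.024 ]]
scene ((265.5, 223.5), 3.5356338024139404) [[0.5022 0.072  0.024 ]]
```

Call:
step_arm(
  rows=[
    [26,[4.5,0,2.2],[0,2,0]],
    [26,[4.4,0,2.3],[0,2,0]],
    [26,[4.3,0,2.5],[0,2,0]],
    [26,[4.2,0,2.6],[0,2,0]],
    [26,[4.1,0,2.8],[0,2,0]],
    [26,[4.0,0,2.9],[0,2,0]],
    [26,[3.9,0,3.1],[0,2,0]],
    [26,[3.8,0,3.2],[0,2,0]],
    [26,[3.7,0,3.3],[0,2,0]],
    [26,[3.6,0,3.5],[0,2,0]],
  ],
)

```text
time_s: 8.18
tool_pos: [0.5285, 0.0697, 0.0159]
tool_rot: [0.922, -0.02, 0.387, 0.009]
ft_force: [-0.6, -1.2, -0.7]
gripper_width: 0.0263
finger_force: 0.6
```

```bash
python3 - <<'E'
from st import *
st()
for n,roi in(("top",(205,150,245,225)),):
    c=capture(n);k=biggest(blob(c,(20,120,100),(35,255,255),roi));e=cv2.minEnclosingCircle(k.astype(np.float32))
    print(n,e,cast(c,e[0],.024).round(4))
a=capture("scene")["color"][150:290,190:350];b=c["color"][110:250,170:310]
cv2.imwrite("pics/p3.png",np.hstack([cv2.resize(a,(400,350)),cv2.resize(b,(400,350))])[:,:,::-1])
E
```

```text
8.18 tcp [0.5285 0.0697 0.0159] tilt 45.5 y [-0.044 -0.999  0.001] lead [0.5419 0.0691 0.0182] low 0.0025 q [ 0.16 -0.42  2.44 -0.42  0.36  2.11] [-0.6 -1.2 -0.7]
top ((224.0, 180.25), 7.520904541015625) [[0.5655 0.0677 0.024 ]]
```

View pics/p3.png

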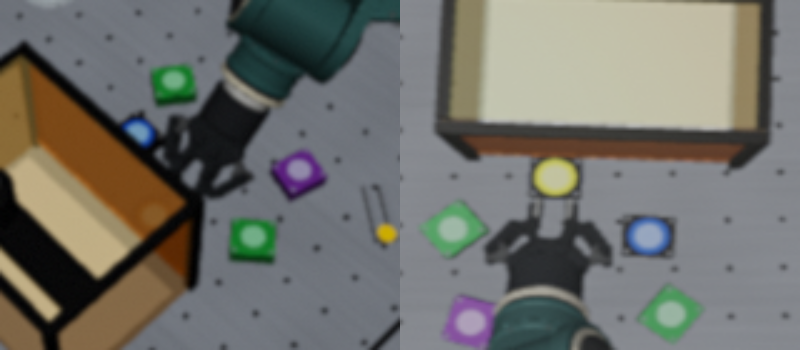

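Call:
step_arm(
  rows=[
    [26,[4.3,0,4.2],[0,0,0]],
    [26,[4.3,0,4.2],[0,0,0]],
    [26,[4.3,0,4.2],[0,0,0]],
    [26,[4.3,0,4.2],[0,0,0]],
    [26,[4.3,0,4.2],[0,0,0]],
    [26,[4.3,0,4.2],[0,0,0]],
    [26,[4.2,0,4.2],[0,0,0]],
    [26,[4.2,0,4.2],[0,0,0]],
    [26,[4.2,0,4.2],[0,0,0]],
    [26,[4.2,0,4.2],[0,0,0]],
  ],
)

```text
time_s: 9.52
tool_pos: [0.5886, 0.067, 0.0169]
tool_rot: [0.922, -0.02, 0.387, 0.009]
ft_force: [-1.5, -0.6, -0.6]
gripper_width: 0.0261
finger_force: 0.6
```

```bash
python3 - <<'E'
from st import *
st()
c=capture("top")
a=capture("scene")["color"][150:290,190:350];b=c["color"][70:210,170:310]
cv2.imwrite("pics/p4.png",np.hstack([cv2.resize(a,(400,350)),cv2.resize(b,(400,350))])[:,:,::-1])
E
```

```text
9.53 tcp [0.5886 0.067  0.0169] tilt 45.5 y [-0.044 -0.999  0.001] lead [0.602  0.0664 0.0191] low 0.0034 q [ 0.13 -0.24  2.31 -0.42  0.31  2.1 ] [-1.5 -0.6 -0.6]
```

View pics/p4.png

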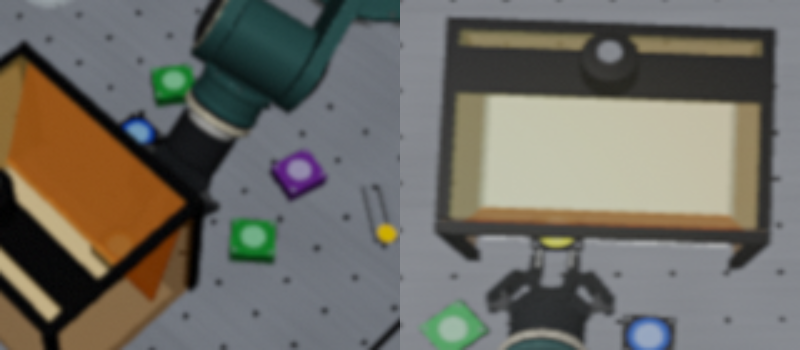

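Call:
step_arm(
  rows=[
    [26,[4.2,0,4.2],[0,0,0]],
    [26,[4.2,0,4.2],[0,0,0]],
    [26,[4.2,0,4.2],[0,0,0]],
    [26,[4.2,0,4.2],[0,0,0]],
    [26,[4.2,0,4.2],[0,0,0]],
    [26,[4.2,0,4.2],[0,0,0]],
  ],
)

```text
time_s: 10.38
tool_pos: [0.6242, 0.0654, 0.0172]
tool_rot: [0.922, -0.02, 0.387, 0.009]
ft_force: [-0.7, 0.3, -0.7]
gripper_width: 0.0263
finger_force: 0.5
```

Call:
step_arm(
  rows=[
    [26,[4.2,0,4.2],[0,0,0]],
    [26,[4.2,0,4.2],[0,0,0]],
    [26,[4.2,0,4.2],[0,0,0]],
    [26,[4.2,0,4.2],[0,0,0]],
  ],
)

```text
time_s: 10.88
tool_pos: [0.648, 0.0644, 0.0174]
tool_rot: [0.922, -0.02, 0.387, 0.009]
ft_force: [-0.6, 0.0, -1.8]
gripper_width: 0.0261
finger_force: 0.6
```

Call:
step_arm(
  rows=[
    [26,[4.2,0,4.2],[0,0,0]],
    [26,[4.2,0,4.2],[0,0,0]],
    [26,[2.5,0,2.5],[0,0,0]],
  ],
)

```text
time_s: 11.25
tool_pos: [0.6634, 0.0637, 0.0176]
tool_rot: [0.922, -0.02, 0.387, 0.009]
ft_force: [-2.7, 0.0, 0.7]
gripper_width: 0.0257
finger_force: 1.1
```

```bash
python3 - <<'E'
from st import *
st()
c=capture("top")
a=capture("scene")["color"][150:290,150:310];b=c["color"][70:210,170:310]
cv2.imwrite("pics/p5.png",np.hstack([cv2.resize(a,(400,350)),cv2.resize(b,(400,350))])[:,:,::-1])
E
```

```text
11.25 tcp [0.6634 0.0637 0.0176] tilt 45.5 y [-0.044 -0.999  0.001] lead [0.6768 0.0631 0.0198] low 0.0041 q [ 0.1  -0.06  2.16 -0.39  0.28  2.05] [-2.7  0.   0.7]
```

View pics/p5.png

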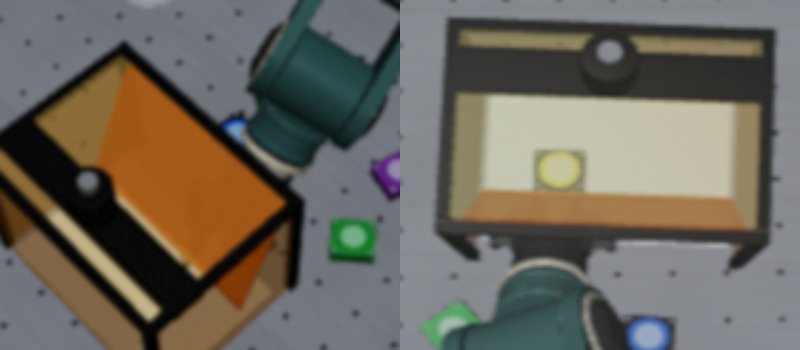

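Call:
step_arm(
  rows=[
    [26,[-4.2,0,-4.2],[0,0,0]],
    [26,[-7,0,-7],[0,0,0]],
    [26,[-7,0,-7],[0,0,0]],
    [26,[-7,0,-7],[0,0,0]],
    [26,[-7,0,-7],[0,0,0]],
  ],
)

```text
time_s: 11.98
tool_pos: [0.6168, 0.0658, 0.0173]
tool_rot: [0.922, -0.02, 0.387, 0.009]
ft_force: [0.3, 0.3, -0.2]
gripper_width: 0.0262
finger_force: 0.1
```

Call:
step_arm(
  rows=[
    [26,[-7,0,-7],[0,0,0]],
    [26,[-7,0,-7],[0,0,0]],
    [26,[-7,0,-7],[0,0,0]],
    [26,[-7,0,-7],[0,0,0]],
    [26,[-7,0,-7],[0,0,0]],
  ],
)

```text
time_s: 12.6
tool_pos: [0.5674, 0.068, 0.0167]
tool_rot: [0.922, -0.02, 0.387, 0.009]
ft_force: [0.2, -0.1, 1.0]
gripper_width: 0.026
finger_force: 0.0
```

Call:
step_arm(
  rows=[
    [26,[-7,0,-7],[0,0,0]],
    [26,[-7,0,-7],[0,0,0]],
    [26,[-7,0,-7],[0,0,0]],
    [26,[-7,0,-7],[0,0,0]],
    [26,[-7,0,-7],[0,0,0]],
    [26,[0,0,0],[0,0,0]],
    [26,[0,0,0],[0,0,0]],
  ],
)

```text
time_s: 13.48
tool_pos: [0.5188, 0.0702, 0.0166]
tool_rot: [0.922, -0.02, 0.387, 0.009]
ft_force: [-0.3, 0.2, 0.3]
gripper_width: 0.0262
finger_force: 0.0
```

```bash
python3 - <<'E'
from st import *
st()
c=capture("top")
for nm,lo,hi,roi in(("y",(18,60,100),(35,255,255),(213,120,240,150)),("b",(100,120,60),(130,255,255),(240,190,275,220))):
    k=biggest(blob(c,lo,hi,roi));e=cv2.minEnclosingCircle(k.astype(np.float32));print(nm,e,cast(c,e[0],.024).round(4))
a=capture("scene")["color"][150:290,150:310];b=c["color"][90:230,170:310]
cv2.imwrite("pics/p6.png",np.hstack([cv2.resize(a,(400,350)),cv2.resize(b,(400,350))])[:,:,::-1])
E
```

```text
13.47 tcp [0.5188 0.0702 0.0166] tilt 45.5 y [-0.044 -0.999  0.001] lead [0.5322 0.0696 0.0188] low 0.0031 q [ 0.17 -0.45  2.46 -0.42  0.38  2.11] [-0.3  0.2  0.3]
y ((225.43548583984375, 138.9193572998047), 9.605341911315918) [[0.6946 0.0617 0.024 ]]
b ((256.5714416503906, 203.85714721679688), 7.657284736633301) [[ 0.4911 -0.031   0.024 ]]
```

View pics/p6.png

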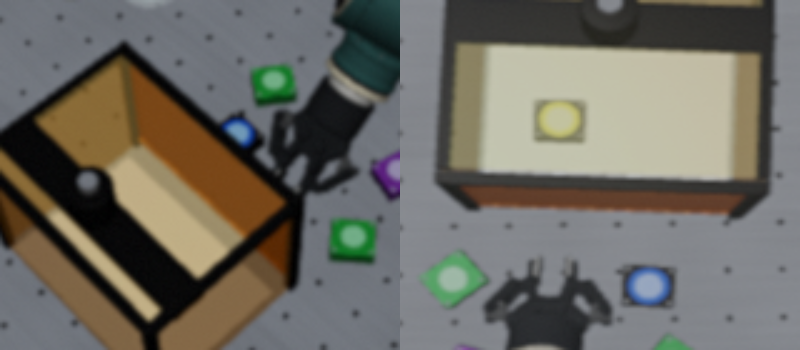

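The flap is shut (orange vertical in both views). The yellow carrier stands inside at about (558,120) in the right-hand image, blue has not moved, and the fingers are free of everything.

```bash
python3 -c "from bench import r;print(r.finish_job())"
```

```text
the job is handed in; nothing more can be done
None
```

The yellow-ring carrier is inside the hood, its rear face about 85 mm past the doorway; the flap has swung shut, the blue-ring carrier measured unmoved, and the job was handed in at about 13.5 s.

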